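# Close the candle mould with the cross key

### The arm

A 7-joint arm with a two-finger parallel gripper is mounted at the origin on the work surface. World frame = base frame: x ahead of the robot, y to its left, z up, the work surface at z = 0. Lengths are in mm, angles in rad, forces in N, time in s.
With the tool pointing down it reaches from about 400 to 875 mm from the base axis. Payload 4.4 kg.
Tool frame: the origin (TCP) lies midway between the tips of the shut fingers; the grasp point (between the pads) lies 19 mm behind it; z points along the fingers, y is the line along which they close (so a half turn about z gives the same grasp; the last joint's range is limited). The gripper opens to 85 mm and grips with 20 to 120 N. Pads are 22 mm wide; open, the fingers measure 114 mm over their backs; the gripper's body (76 mm by 85 mm) begins 54 mm behind the grasp point. The pads swing forward as they close: fully open they stand 13 mm farther back than shut.
Start: joints at [-1.333, 0.628, 0.038, 1.517, -0.027, 0.996, -0.02], TCP at [194.421, 620.257, 193.113] pointing down, gripper open.
Joint ranges: [-3.06, 3.06], [-0.37, 2.12], [-1.25, 1.32], [0.18, 2.47], [-1.1, 4.24], [0.23, 1.98], [-2.94, 2.94]. Speed limits (rad/s): [2.57, 2.57, 3.14, 3.14, 3.14, 3.14, 3.14].

### API

Orientations are given as [roll, pitch, yaw] about the fixed x, y, z axes, in that order (R = Rz(yaw) Ry(pitch) Rx(roll)).
In Python, from cell import ctrl gives the robot as it stands.
- The arm moves only by the shell command python3 -m handwheel 'ROWS'. ROWS is JSON, a list of rows, each a list of 3 entries, a list of its own where there are three numbers: the turn, a rotation vector about the tool's x, y, z in degrees, then the shift along the tool's x, y, z in m, then the closure, from 0 (fully open) to 1 (shut). A call has 1 to 5 rows; each row shifts and turns the commanded pose from where the row before left it, along the tool's axes as they then stand; what a row does not reach is not made up. A row lasts 1/12 s, in which the tool goes at most 41.7 mm and 7.16 degrees, less where a joint would pass 70% of its speed; a pose out of reach is approached as far as the arm can. A call is refused whole if a number of a shift passes 0.0417 or a number of a turn 7.16, either way. A call with a gripper value outside its range is refused whole. The fingers move at their own pace and stop on an object; the grip force is fixed at half the most. Time passes only in rows, so rows that do not move let the fingers close. It gives the time, the measured TCP pose, the force, the opening and the grip force at its end, in the units of the state.
- ctrl.read_state(): the state, without advancing time (a new reading comes with each control period).
- ctrl.get_image(name): name is "scene" or "side" or "wrist"; returns a dict with "pixels" (480x640x3 uint8, red, green, blue), "fx", "fy", "cx", "cy" (pixels), "pose" (4x4, takes a point from camera to world coordinates); the wrist camera has in their place "T_tool_cam" (4x4, takes a point from camera to tool coordinates, whose origin is the TCP and whose axes are the flange's). Camera axes: x right, y up, looking along -z (the intrinsics and any distortion apply to the point x, -y, -z); pixel columns grow to the right and rows downward; lengths in mm; the calibration is good to about 2 mm. A picture is of the moment at which its call begins: read the wrist's pose just before it. There is no depth.
- ctrl.finish_job(): hands the job in; it is judged then, once.
The state is a dict: "clock": time; "qpos": joint angles; "qd": joint speeds; "tau": joint torques, N m; "eef_pos": TCP position; "tool_rot": TCP orientation; "force": force on the tool from outside, world axes, zero at the start; "torque": the same for the moment, N m; "width": finger opening in mm; "gripper_force": force on a finger pad.
Only numpy, scipy, OpenCV 4.12 (cv2) and the standard library are available. Lean on these libraries where they do the work, as an engineer would, in place of code of your own. Each camera call takes 0.05 s, during which the arm holds its last target. There are 200 camera calls.

### The job

Before wax is poured, the candle mould must be shut tight: one of the three big captive screws on its cover still stands proud. Take the cross key from its wooden stand, turn that screw clockwise with the key until it stops, so that all three screws are fully home, and put the key back upright in its stand. Do not touch the screws with the fingers, and leave the bottle, tin and pitcher where they stand.

Things in the scene. Friction and masses are not known exactly. Their poses are not given: they have to be found in the camera images.
- mould: Aluminium candle mould with its cover, fixed: a block 110 mm (x) by 200 mm (y) by 80 mm high, lying flat. Origin at the centre of its underside, z up. In its frame the three screws stand at x, y = -25, -66 mm; 25, 0 mm; -25, 66 mm; any of them may be the loose one
- screw_a (a point): Screw a: top centre of its head. Home: 101 mm above the mould's underside; the loose screw starts 7 to 12 mm higher. Turned clockwise from above it sinks 4 mm per rad to a hard stop at home; stiff (0.2 N m), stays where left, cannot be pushed in or pulled. How far the head is turned is NOT reported (this orientation does not tell) and varies: look, or feel with the blade
- screw_b (a point): Screw b: top centre of its head. Home: 101 mm above the mould's underside; the loose screw starts 7 to 12 mm higher. Turned clockwise from above it sinks 4 mm per rad to a hard stop at home; stiff (0.2 N m), stays where left, cannot be pushed in or pulled. How far the head is turned is NOT reported (this orientation does not tell) and varies: look, or feel with the blade
- screw_c (a point): Screw c: top centre of its head. Home: 101 mm above the mould's underside; the loose screw starts 7 to 12 mm higher. Turned clockwise from above it sinks 4 mm per rad to a hard stop at home; stiff (0.2 N m), stays where left, cannot be pushed in or pulled. How far the head is turned is NOT reported (this orientation does not tell) and varies: look, or feel with the blade
- seat_a: Fixed steel seat of screw a, 56 mm diameter, 6 mm high; origin at its underside centre, on the screw's axis; its yaw means nothing. The screw's head over it is a round 52 mm flange, 5 mm thick, with four 12.5 mm square blocks 10 mm high on it; between them a cross slot 11 mm wide, 36 mm long, 10 mm deep, open at its ends
- seat_b: Fixed steel seat of screw b, 56 mm diameter, 6 mm high; origin at its underside centre, on the screw's axis; its yaw means nothing. The screw's head over it is a round 52 mm flange, 5 mm thick, with four 12.5 mm square blocks 10 mm high on it; between them a cross slot 11 mm wide, 36 mm long, 10 mm deep, open at its ends
- seat_c: Fixed steel seat of screw c, 56 mm diameter, 6 mm high; origin at its underside centre, on the screw's axis; its yaw means nothing. The screw's head over it is a round 52 mm flange, 5 mm thick, with four 12.5 mm square blocks 10 mm high on it; between them a cross slot 11 mm wide, 36 mm long, 10 mm deep, open at its ends
- key: Cross key, 114 mm tall, 200 g, upright in its stand. Origin at the centre of its lower end, z up. From below: cross blade of two steel plates 30 mm long, 4 mm thick, 12 mm tall, lower edges rounded, along the key's x and y; barrel 31 mm diameter, 12 to 58 mm; neck 16 mm diameter to 80 mm; black grip bar, 80 to 114 mm, 70 mm long along the key's x, 16 mm thick along its y (pinch it across y)
- key_tip (a point): The same point as the key's origin: centre of the lower end of the blade
- stand: Wooden stand, fixed, 75 by 75 by 50 mm high, with a square pocket 37 by 37 mm open at the top, chamfered 3 mm, its floor 8 mm above the table; origin at the centre of the underside, x and y along its sides. The key stands upright at the middle of the pocket's floor
- bottle: Small amber bottle, 36 mm diameter, 85 mm tall, loose; leave it. Origin under its centre
- tin: Shut aluminium tin, 76 mm diameter, 60 mm tall, loose; leave it. Origin under its centre
- pitcher: Aluminium pouring pitcher with a handle, 110 mm diameter, 130 mm tall, loose; leave it. Origin under its centre
There are look-alikes about, which are no part of the job. Several things have the shape of the stand; the one meant has the colours described above.

How it is judged (in metres and radians):
On the way, in this order (a step that is already met when the one before it is completed fails the run):
1. the key is lifted clear of its stand (z of key_tip in the frame of stand above 0.06 m), for 0.1 s.
2. the key's blade is at least 6 mm down in the cross slot of a screw and touches it (((horizontal distance between key_tip and screw_a below 0.005 m and distance between key_tip and screw_a between 0.006 and 0.013 m and contact force between key and seat_a above 0.3 N) or (horizontal distance between key_tip and screw_b below 0.005 m and distance between key_tip and screw_b between 0.006 and 0.013 m and contact force between key and seat_b above 0.3 N) or (horizontal distance between key_tip and screw_c below 0.005 m and distance between key_tip and screw_c between 0.006 and 0.013 m and contact force between key and seat_c above 0.3 N))), for 0.05 s.
3. all three screws are fully home (z of each of screw_a, screw_b, screw_c in the frame of mould below 0.102 m), for 0.2 s.
At the end, for the whole second after the job is handed in: All three screw tops are within 1 mm of home (below 102 mm over the mould's underside); the key stands released and still in the stand's pocket, blade centre within 8 mm of the stand's centre, tip under 14 mm above its underside, less than 0.15 rad from upright (all of step 3 and horizontal distance between key_tip and stand below 0.008 m and z of key_tip in the frame of stand below 0.014 m and angle between key's own z axis and vertical below 0.15 rad and linear speed of key below 0.02 m/s); the robot touches nothing.
It fails at once if the fingers touch a screw or its seat (contact force between the fingers and seat_a above 1 N or contact force between the fingers and seat_b above 1 N or contact force between the fingers and seat_c above 1 N).
It fails at once if the bottle, tin or pitcher is moved by more than 40 mm (distance of any of bottle, tin, pitcher from where it was at the start of the episode above 0.04 m).
It also fails if it takes over 72 s, if anything falls off the work surface, if the arm or the gripper's body presses on something with over 40 N, if the wrist force passes 120 N, or if a joint passes its speed limit or range.

## Working session

There is one attempt and no reset: what is moved stays moved. The work goes in short steps, Python scripts to look and compute and a shell command to move; the robot and the scene stay as the last step left them, time stands still between calls to the robot, and variables do not carry over. Pictures are saved under pics/ and viewed, at most 13 in all, crops included, and the job is handed in when it is done.

```bash
ls; mkdir -p pics; python3 - <<'E'
from cell import ctrl
import cv2,numpy as np
s=ctrl.read_state();print(s)
for n in("scene","side"):
    im=ctrl.get_image(n);cv2.imwrite(f"pics/{n}0.png",im["pixels"][:,:,::-1]);print(n,im["fx"],im["fy"],im["cx"],im["cy"],im["pose"],[k for k in im])
im=ctrl.get_image("wrist");cv2.imwrite("pics/wrist0.png",im["pixels"][:,:,::-1]);print({k:v for k,v in im.items() if k!="pixels"})
E
```

```text
pics
{'clock': 0.0, 'qpos': array([-1.33280558,  0.62933711,  0.03843078,  1.51837942, -0.02699683,
        0.99628808, -0.01996642]), 'qd': array([ 0.00033338, -0.00239579, -0.00069792, -0.00020323,  0.00082975,
       -0.0003912 ,  0.00093193]), 'tau': array([-3.01923328e-04, -5.63393748e+01,  1.22581903e+00, -1.93446708e+01,
        1.08333942e-02,  1.02764368e-02,  1.00062508e-05]), 'eef_pos': array([194.19934499, 619.57848638, 192.19114311]), 'tool_rot': array([-3.13969848e+00,  2.07850997e-05,  2.83784601e+00]), 'force': array([-0.6919956 , -0.54357386,  0.09710325]), 'torque': array([-0.01955073, -0.01252711, -0.04283737]), 'gripper_force': 0.0, 'width': 85.35888438183008}
scene 527.3745257428922 527.3745257428922 306.701647869947 245.89388366193583 [[-2.39054293e-01 -8.28547378e-01  5.06322316e-01  1.15376478e+03]
 [ 9.71002592e-01 -2.02559243e-01  1.26979212e-01  1.41725456e+02]
 [-2.64802806e-03  5.21995207e-01  8.52944308e-01  1.05619683e+03]
 [ 0.00000000e+00  0.00000000e+00  0.00000000e+00  1.00000000e+00]] ['pixels', 'fx', 'fy', 'cx', 'cy', 'pose']
side 443.41042576349474 443.41042576349474 319.6097215856816 239.50099737889562 [[ 9.62017758e-01  1.87272291e-01 -1.98622565e-01  3.89596506e+02]
 [-2.72266240e-01  7.11046210e-01 -6.48293438e-01 -6.17871838e+02]
 [ 1.98224250e-02  6.77748019e-01  7.35027003e-01  7.74769966e+02]
 [ 0.00000000e+00  0.00000000e+00  0.00000000e+00  1.00000000e+00]] ['pixels', 'fx', 'fy', 'cx', 'cy', 'pose']
{'fx': 349.4041066927742, 'fy': 349.4041066927742, 'cx': 317.6376288875552, 'cy': 239.7958984667872, 'T_tool_cam': array([[ 2.23722934e-06,  9.52844360e-01,  3.03459429e-01,
         7.78742569e+01],
       [ 9.99999898e-01, -1.39280135e-04,  4.29958832e-04,
        -7.37854431e-01],
       [ 4.51949719e-04,  3.03459397e-01, -9.52844263e-01,
        -1.81287312e+02],
       [ 0.00000000e+00,  0.00000000e+00,  0.00000000e+00,
         1.00000000e+00]])}
```

View pics/scene0.png

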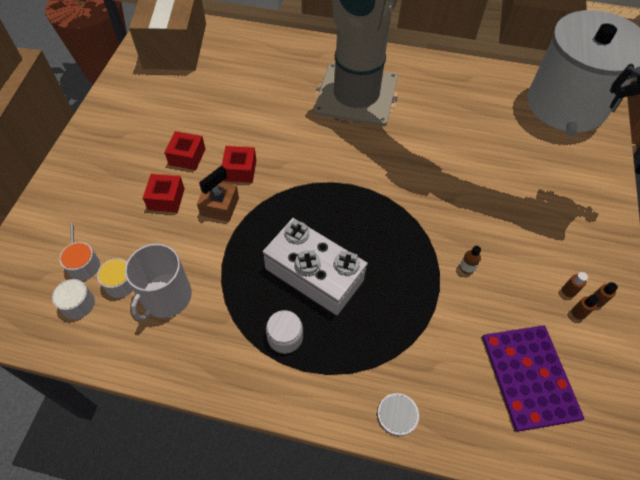

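View pics/side0.png

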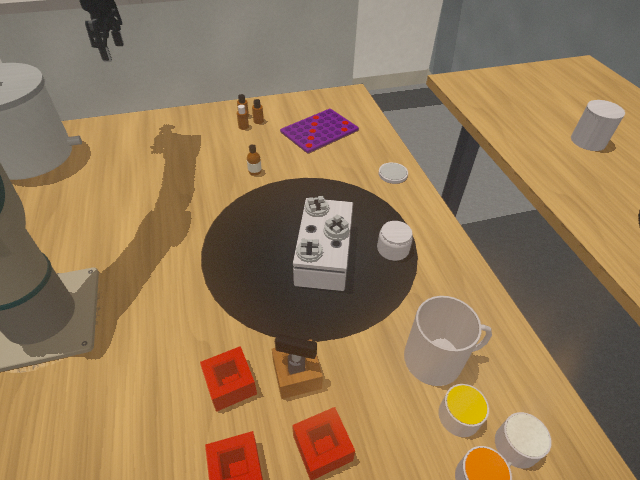

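The wooden stand with the key is brown, at scene (218,198) and side (298,368). The red blocks at scene (185,150), (240,163), (164,192) have the same shape but the wrong colour. The three screws are at scene (297,231), (308,262), (347,263). I'll confirm these in one enlarged crop.

```bash
cat > h.py <<'E'
from cell import ctrl
import cv2,numpy as np
from scipy.spatial.transform import Rotation as R
def cam(n):
    s=ctrl.read_state(); im=ctrl.get_image(n)
    if n=="wrist":
        T=np.eye(4);T[:3,:3]=R.from_euler("xyz",s["tool_rot"]).as_matrix();T[:3,3]=s["eef_pos"]
        im["pose"]=T@im["T_tool_cam"]
    return im
def ray(im,uv):
    d=np.array([(uv[0]-im["cx"])/im["fx"],-(uv[1]-im["cy"])/im["fy"],-1]);P=np.array(im["pose"])
    d=P[:3,:3]@d;return P[:3,3],d/np.linalg.norm(d)
def onz(im,uv,z):
    o,d=ray(im,uv);return o+d*(z-o[2])/d[2]
def tri(a,b):
    A=np.zeros((3,3));y=np.zeros(3);rs=[ray(*a),ray(*b)]
    for o,d in rs:
        M=np.eye(3)-np.outer(d,d);A+=M;y+=M@o
    p=np.linalg.solve(A,y);return p,[np.linalg.norm((np.eye(3)-np.outer(d,d))@(p-o)) for o,d in rs]
def proj(im,p):
    P=np.linalg.inv(np.array(im["pose"]));c=P[:3,:3]@np.asarray(p)+P[:3,3]
    return np.array([im["cx"]-im["fx"]*c[0]/c[2],im["cy"]+im["fy"]*c[1]/c[2]])
def save(im,name,c=None,k=1):
    p=im["pixels"][:,:,::-1]
    if c: p=p[c[1]:c[3],c[0]:c[2]]
    cv2.imwrite("pics/"+name,cv2.resize(p,None,fx=k,fy=k,interpolation=cv2.INTER_CUBIC))
E
python3 - <<'E'
import cv2,numpy as np
a=cv2.imread("pics/scene0.png");b=cv2.imread("pics/side0.png")
f=lambda i,x,y:cv2.resize(i[y:y+100,x:x+130],(400,300),interpolation=cv2.INTER_CUBIC)
cv2.imwrite("pics/crop0.png",np.vstack([np.hstack([f(a,170,140),f(a,250,210)]),np.hstack([f(b,235,310),f(b,260,190)])]))
E
```

```text
(no output)
```

View pics/crop0.png

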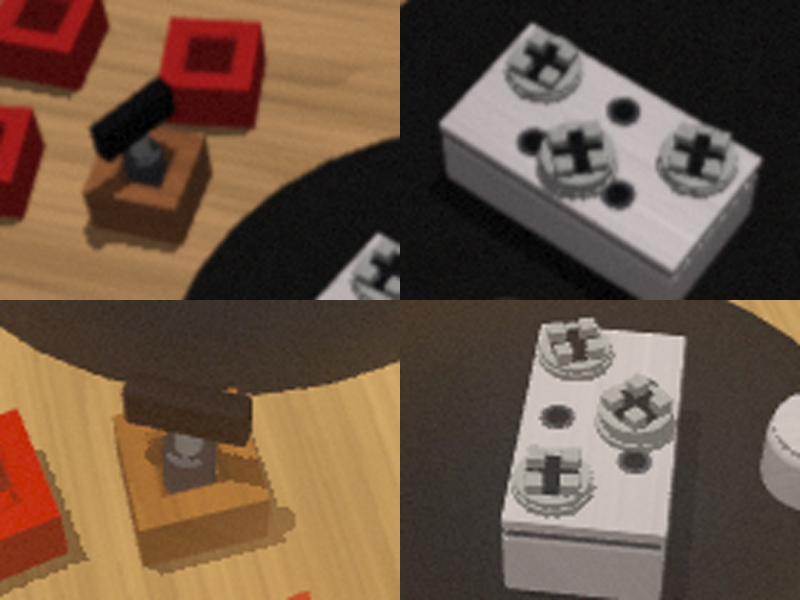

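Confirmed: the brown wooden stand holds the key (black grip, at top-left and bottom-left of the crop). Screw heads look similar, so I'll triangulate them; slots are visible.

```bash
python3 - <<'E'
from h import *
a=cam("scene");b=cam("side")
S=lambda x,y:((x-400)/3.077+250,y/3+210)
D=lambda x,y:((x-400)/3.077+260,(y-300)/3+190)
def t(n,p,q):
    r,e=tri((a,p),(b,q));print(n,r.round(1),np.round(e,1));return r
for n,p,q in[("s_near",(548,58),(551,470)),("s_mid",(579,151),(640,402)),("s_far",(700,150),(576,342)),
 ("m0",(532,23),(503,525)),("m_farR",(762,158),(542,323)),("m_c",(442,122),(663,545)),]:
    t(n,S(*p),D(*q))
t("m_c2",S(675,272),D(686,337))
K=lambda x,y:(x/3.077+170,y/3+140);L=lambda x,y:(x/3.077+235,(y-300)/3+310)
t("grip",K(132,120),L(187,412));
# stand top corners
t("st left",K(88,190),L(145,532));t("st right",K(210,137),L(116,415));t("st front",K(180,212),L(268,497))
# grip ends top
t("gripA",K(92,128),L(250,422));t("gripB",K(160,80),L(127,382))
E
```

```text
s_near [546.6 -30.3  93.9] [0.8 0.8]
s_mid [621.3  10.4 101.2] [1. 1.]
s_far [597.2  89.6  94.3] [1.1 1.1]
m0 [507.2 -53.3  74.4] [1.4 1.4]
m_farR [583.4 132.3  78.6] [0.1 0.1]
m_c [604.9 -94.3  71.2] [2.1 2.1]
m_c2 [684.8  91.8  76.8] [0.8 0.8]
grip [ 465.6 -252.1  101.7] [0.4 0.4]
st left [ 452.  -289.1    6.4] [24.9 24.9]
st right [ 429.4 -211.    45.9] [1.8 1.8]
st front [ 493.2 -243.4   -4. ] [26.3 26.3]
gripA [ 493.  -273.2  117. ] [2.1 2.1]
gripB [ 437.  -236.5  120.8] [1. 1.]
```

```bash
r='[[[0,0,0],[-0.0226,-0.0244,-0.0079],0],[[0,0,0],[-0.0226,-0.0244,-0.0079],0],[[0,0,0],[-0.0226,-0.0244,-0.0079],0],[[0,0,0],[-0.0226,-0.0244,-0.0079],0],[[0,0,0],[-0.0226,-0.0244,-0.0079],0]]' ; unset r
python3 -m handwheel '[[[0,0,0],[-0.0226,-0.0244,-0.0079],0],[[0,0,0],[-0.0226,-0.0244,-0.0079],0],[[0,0,0],[-0.0226,-0.0244,-0.0079],0],[[0,0,0],[-0.0226,-0.0244,-0.0079],0],[[0,0,0],[-0.0226,-0.0244,-0.0079],0]]'
python3 -m handwheel '[[[0,0,0],[-0.0226,-0.0244,-0.0079],0],[[0,0,0],[-0.0226,-0.0244,-0.0079],0],[[0,0,0],[-0.0226,-0.0244,-0.0079],0],[[0,0,0],[-0.0226,-0.0244,-0.0079],0],[[0,0,0],[-0.0226,-0.0244,-0.0079],0]]'
```

```text
clock: 0.67
eef_pos: [266.2, 468.5, 232.8]
tool_rot: [-3.141, 0.0, 2.838]
force: [1.2, 0.2, 1.8]
width: 85.2
gripper_force: 0.0
clock: 1.08
eef_pos: [337.5, 318.2, 272.6]
tool_rot: [3.141, 0.0, 2.838]
force: [0.7, -0.1, -0.1]
width: 85.8
gripper_force: 0.0
```

```bash
python3 -m handwheel '[[[0,0,0],[-0.0226,-0.0244,-0.0079],0],[[0,0,0],[-0.0226,-0.0244,-0.0079],0],[[0,0,0],[-0.0226,-0.0244,-0.0079],0],[[0,0,0],[-0.0226,-0.0244,-0.0079],0],[[0,0,0],[-0.0226,-0.0244,-0.0079],0]]' >/dev/null
python3 -m handwheel '[[[0,0,0],[-0.0226,-0.0244,-0.0079],0],[[0,0,0],[-0.0226,-0.0244,-0.0079],0],[[0,0,0],[-0.0226,-0.0244,-0.0079],0],[[0,0,0],[-0.0226,-0.0244,-0.0079],0],[[0,0,0],[-0.0226,-0.0244,-0.0079],0]]'
python3 -m handwheel '[[[0,0,0],[0,0,0],0],[[0,0,0],[0,0,0],0]]'
python3 - <<'E'
from h import *
w=cam("wrist");
for n,p in(("mid",(620,10.5,108)),("near",(546,-30,101)),("far",(597,89,101))):print(n,proj(w,p))
save(w,"w1.png")
E
```

```text
clock: 1.92
eef_pos: [480.0, 17.8, 351.7]
tool_rot: [3.141, 0.0, 2.838]
force: [0.7, 0.8, -0.3]
width: 85.3
gripper_force: 0.0
clock: 2.08
eef_pos: [480.3, 17.4, 351.4]
tool_rot: [-3.142, 0.001, 2.833]
force: [-0.4, -0.3, 0.5]
width: 85.3
gripper_force: 0.0
mid [345.01130794 294.85674776]
near [299.12942774 252.27148587]
far [396.72848136 261.17229459]
```

View pics/w1.png

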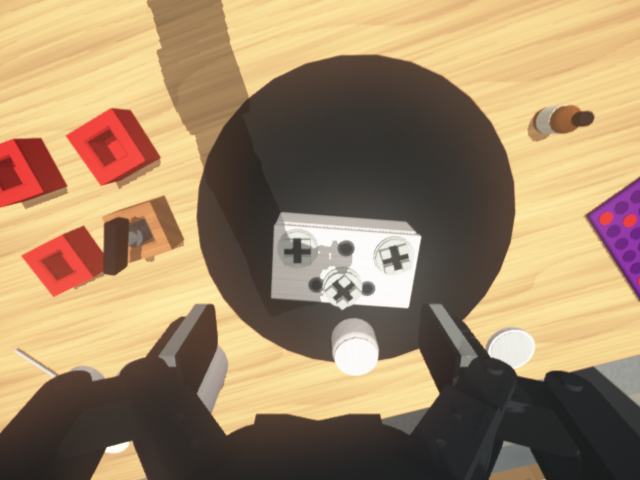

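The wrist view agrees: near screw (299,251), mid screw (343,290), far screw (396,258), with the mid one's slot turned about 45° in the picture. I'll move closer over the mid screw to get two-view height and slot angle.

```bash
cat > m.py <<'E'
from h import *
def slot(w,c,r=26):
    """dark cross near pixel c: centre and mask"""
    g=cv2.cvtColor(w["pixels"],cv2.COLOR_RGB2GRAY);m=np.zeros_like(g);cv2.circle(m,tuple(int(v) for v in c),r,255,-1)
    th,_=cv2.threshold(g[m>0].reshape(-1,1),0,255,cv2.THRESH_OTSU)
    k=((g<th*.8)&(m>0)).astype(np.uint8);n,l,s,ce=cv2.connectedComponentsWithStats(k)
    j=min(range(1,n),key=lambda i:np.hypot(*(ce[i]-c))-(s[i,4]>80)*50);return ce[j],l==j
E
python3 - <<'E'
from m import *
import pickle
w=cam("wrist")
for c in((343,290),(299,251),(396,258)):
    ce,k=slot(w,c,16);print(ce,k.sum())
pickle.dump(w,open("w1.pkl","wb"))
E
python3 -m handwheel '[[[0,0,0],[-0.0233,0.006,0.030],0],[[0,0,0],[-0.0233,0.006,0.030],0],[[0,0,0],[-0.0233,0.006,0.030],0],[[0,0,0],[-0.0233,0.006,0.030],0],[[0,0,0],[-0.0233,0.006,0.030],0]]'
python3 -m handwheel '[[[0,0,0],[0,0,0],0],[[0,0,0],[0,0,0],0]]'
python3 - <<'E'
from m import *
import pickle
w=cam("wrist");pickle.dump(w,open("w2.pkl","wb"))
for p in((621,10,110),(547,-30,101),(597,89,101)):print(proj(w,p).round(1))
save(w,"w2.png",(140,60,540,360),2)
E
```

```text
[341.01229508 292.19262295] 244
[295.55072464 252.20652174] 276
[393.58208955 259.52238806] 268
clock: 2.6
eef_pos: [600.1, 15.6, 199.3]
tool_rot: [3.141, -0.001, 2.841]
force: [0.3, 0.1, 0.2]
width: 85.2
gripper_force: 0.0
clock: 2.77
eef_pos: [598.1, 15.0, 198.0]
tool_rot: [-3.14, -0.006, 2.84]
force: [-0.8, -1.4, 1.0]
width: 85.1
gripper_force: 0.0
[321.3 258.4]
[246.  185.1]
[406.1 200.6]
```

View pics/w2.png

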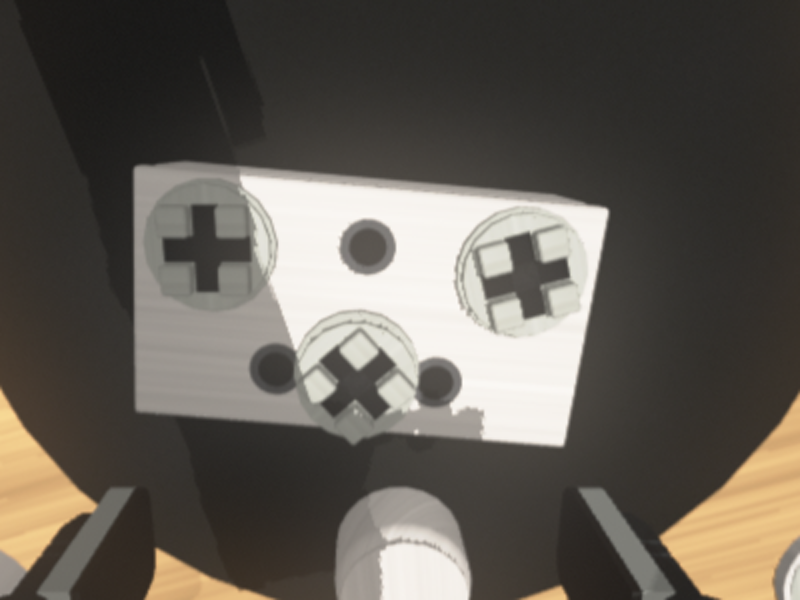

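The slot floors in the crop are at near (206,247), mid (355,382), far (526,273). The mid screw's block tops are at (359,349), (319,385), (398,390), (353,424). The mid head is clearly the raised one, as it overlaps most.

```bash
python3 - <<'E'
from m import *
import pickle
w1=pickle.load(open("w1.pkl","rb"));w=pickle.load(open("w2.pkl","rb"))
C=lambda x,y:(x/2+140,y/2+60)
N=onz(w,C(206,247),91);F=onz(w,C(526,273),91);print("near/far",N,F,np.linalg.norm(F-N),"want",132)
u=(F-N)/np.linalg.norm(F-N);yaw=np.arctan2(-u[0],u[1]);M=(N+F)/2;c,s=np.cos(yaw),np.sin(yaw)
mid=M[:2]+25*2*np.array([c,s]);print("yaw",np.degrees(yaw),"mid pred",mid)
for z in(96,98,100,102):print(z,onz(w,C(355,382),z)[:2])
for a,b in(((341,292.2),C(355,382)),):print("tri",tri((w1,a),(w,b)))
for z in (108,112):
  B=[onz(w,C(*p),z)[:2] for p in((359,349),(319,385),(353,424),(398,390))]
  print(z,np.mean(B,0),np.mean([B[1],B[3]],0),[np.degrees(np.arctan2(*(B[i]-B[i+2])[::-1])).round(1) for i in(0,1)],[np.linalg.norm(B[i]-B[i+2]).round(1) for i in(0,1)],"want 33.2")
a=cam("scene");b=cam("side")
S=lambda x,y:((x-400)/3.077+250,y/3+210)
D=lambda x,y:((x-400)/3.077+260,(y-300)/3+190)
print("scene/side mid",tri((w,C(355,382)),(b,D(640,402))),tri((w,C(355,382)),(a,S(579,151))))
print("near",tri((w,C(206,247)),(b,D(551,472))),tri((w,C(206,247)),(a,S(548,58))))
print(cam("scene")["pixels"].shape)
E
```

```text
near/far [545.7989751  -34.31410972  91.        ] [595.45495322  89.16025829  91.        ] 133.08506948012024 want 132
yaw -21.907829434276408 mid pred [617.01622799   8.76734592]
96 [618.57165524   7.40149377]
98 [617.9103328    7.61291386]
100 [617.24901036   7.82433394]
102 [616.58768792   8.03575403]
tri (array([616.96959837,   8.19199565, 100.63863173]), [np.float64(0.3035082576789708), np.float64(0.3035082576789111)])
108 [617.09381727   8.86471305] [617.3287013   9.3510075] [np.float64(158.4), np.float64(-111.1)] [np.float64(32.9), np.float64(32.7)] want 33.2
112 [615.7345194    9.28468735] [615.96594605   9.76382379] [np.float64(158.4), np.float64(-111.1)] [np.float64(32.4), np.float64(32.2)] want 33.2
scene/side mid (array([619.03390335,   7.94865181, 102.22560565]), [np.float64(2.3935717761707704), np.float64(2.393571776170581)]) (array([618.10970065,   8.96740831,  97.07665157]), [np.float64(1.4450265596699041), np.float64(1.4450265596698721)])
near (array([546.02183605, -33.49409798,  94.63183268]), [np.float64(0.4915159238984249), np.float64(0.4915159238982179)]) (array([545.69857066, -31.63186748,  94.33848938]), [np.float64(1.8069078091593622), np.float64(1.8069078091594264)])
(480, 640, 3)
```

```bash
python3 -m handwheel '[[[0,0,0],[0.0052,-0.033,-0.0047],0],[[0,0,0],[0.0052,-0.033,-0.0047],0],[[0,0,0],[0.0052,-0.033,-0.0047],0],[[0,0,0],[0.0052,-0.033,-0.0047],0],[[0,0,0],[0.0052,-0.033,-0.0047],0]]' >/dev/null
python3 -m handwheel '[[[0,0,0],[0.0052,-0.033,-0.0047],0],[[0,0,0],[0.0052,-0.033,-0.0047],0],[[0,0,0],[0.0052,-0.033,-0.0047],0],[[0,0,0],[0.0052,-0.033,-0.0047],0]]'
python3 -m handwheel '[[[0,0,5.4],[0,0,0],0],[[0,0,5.4],[0,0,0],0],[[0,0,5.4],[0,0,0],0],[[0,0,0],[0,0,0],0],[[0,0,0],[0,0,0],0]]'
python3 - <<'E'
from h import *
import pickle
w=cam("wrist");pickle.dump(w,open("w3.pkl","wb"))
for p in((465,-254,122),(465,-254,50)):print(proj(w,p).round(1))
save(w,"w3.png",(140,60,540,360),2)
E
```

```text
clock: 3.72
eef_pos: [465.7, -257.2, 246.0]
tool_rot: [3.141, 0.004, 2.838]
force: [0.3, 0.2, 0.3]
width: 85.1
gripper_force: 0.0
clock: 4.13
eef_pos: [466.6, -255.9, 245.0]
tool_rot: [3.141, 0.003, 2.558]
force: [0.3, -0.2, -0.2]
width: 85.1
gripper_force: 0.0
[319.3 216.4]
[319.  200.4]
```

View pics/w3.png

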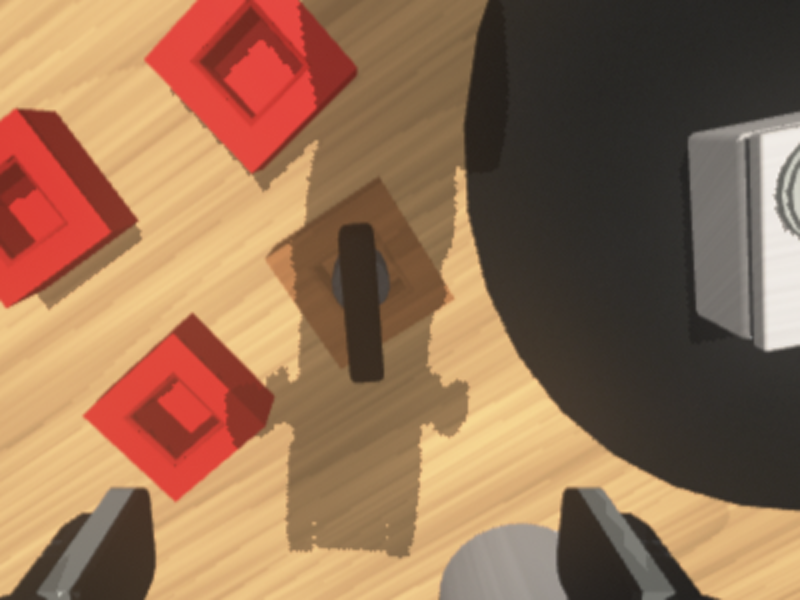

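Key grip bar corners are at crop (340,226), (373,224), (383,380), (351,382). The brown stand's top corners are at (379,178), (452,297), (344,368), (266,260).

```bash
python3 - <<'E'
from h import *
import pickle
w=pickle.load(open("w3.pkl","rb"));C=lambda x,y:(x/2+140,y/2+60)
g=[onz(w,C(*p),122)[:2] for p in((340,226),(373,224),(383,380),(351,382))]
d=(g[2]+g[3]-g[0]-g[1])/2;print("grip c",np.mean(g,0),"len",np.linalg.norm(d),"w",np.linalg.norm(g[0]-g[1]),"yaw",np.degrees(np.arctan2(-d[1],-d[0])))
t=[onz(w,C(*p),50)[:2] for p in((379,178),(452,297),(344,368),(266,260))]
print("stand c",np.mean(t,0),[np.linalg.norm(t[i]-t[i-1]).round(1) for i in range(4)],np.degrees(np.arctan2(*(t[1]-t[0])[::-1])))
a=cam("scene");b=cam("side")
K=lambda x,y:(x/3.077+170,y/3+140);L=lambda x,y:(x/3.077+235,(y-300)/3+310)
for p,k,l in(((357,224),K(160,80),L(127,382)),((367,382),K(92,128),L(250,422))):print(tri((w,C(*p)),(b,l)),tri((w,C(*p)),(a,k)))
s=ctrl.read_state();print(s["eef_pos"],s["tool_rot"])
E
```

```text
grip c [ 463.13908434 -251.01108309] len 71.39079826962856 w 14.227255128676061 yaw 150.4900053672099
stand c [ 464.34531212 -252.06534489] [np.float64(74.3), np.float64(75.4), np.float64(72.4), np.float64(74.4)] -0.6844489819104709
(array([ 434.51651098, -233.29352764,  116.26190642]), [np.float64(2.085334537715938), np.float64(2.085334537715916)]) (array([ 433.51086976, -236.06112402,  116.11771285]), [np.float64(2.868542165350121), np.float64(2.8685421653500427)])
(array([ 496.77660663, -271.09688133,  110.75092676]), [np.float64(1.2740186738739943), np.float64(1.2740186738738826)]) (array([ 494.71668194, -269.26701211,  122.11908621]), [np.float64(0.43703642288903916), np.float64(0.43703642288908445)])
[ 466.54509098 -255.91729645  244.0928252 ] [3.14096811e+00 1.08480163e-03 2.55736382e+00]
```

```bash
python3 -m handwheel '[[[0,0,-4],[0.0044,0.0026,0.03],0],[[0,0,0],[0,0,0.035],0],[[0,0,0],[0,0,0.035],0],[[0,0,0],[0,0,0.03],0],[[0,0,0],[0,0,0.018],0]]'
python3 -m handwheel '[[[0,0,0],[0,0,0.01],0],[[0,0,0],[0,0,0],0],[[0,0,0],[0,0,0],0.5],[[0,0,0],[0,0,0],1],[[0,0,0],[0,0,0],1]]'
python3 -m handwheel '[[[0,0,0],[0,0,0],1],[[0,0,0],[0,0,0],1],[[0,0,0],[0,0,0],1],[[0,0,0],[0,0,0],1],[[0,0,0],[0,0,0],1]]'
```

```text
clock: 4.7
eef_pos: [462.7, -250.4, 92.7]
tool_rot: [3.142, -0.004, 2.627]
force: [0.2, 0.4, 0.0]
width: 85.3
gripper_force: 0.0
clock: 5.12
eef_pos: [465.3, -252.2, 86.9]
tool_rot: [3.141, 0.003, 2.625]
force: [0.1, 0.6, 0.1]
width: 51.5
gripper_force: 0.0
clock: 5.53
eef_pos: [464.2, -251.6, 85.5]
tool_rot: [3.142, 0.0, 2.625]
force: [0.2, 0.3, 0.5]
width: -0.1
gripper_force: 0.0
```

The fingers shut on nothing, so I need to look.

```bash
python3 - <<'E'
from h import *
w=cam("wrist");s=cam("side");a=cam("scene")
f=lambda i,x,y,r:cv2.resize(i["pixels"][y:y+3*r,x:x+4*r,::-1],(400,300),interpolation=cv2.INTER_CUBIC)
c=cv2.resize(w["pixels"][:,:,::-1],(400,300))
cv2.imwrite("pics/x4.png",np.vstack([np.hstack([c,f(a,150,110,40)]),np.hstack([f(s,220,300,40),f(w,160,150,80)])]))
E
```

```text
(no output)
```

View pics/x4.png

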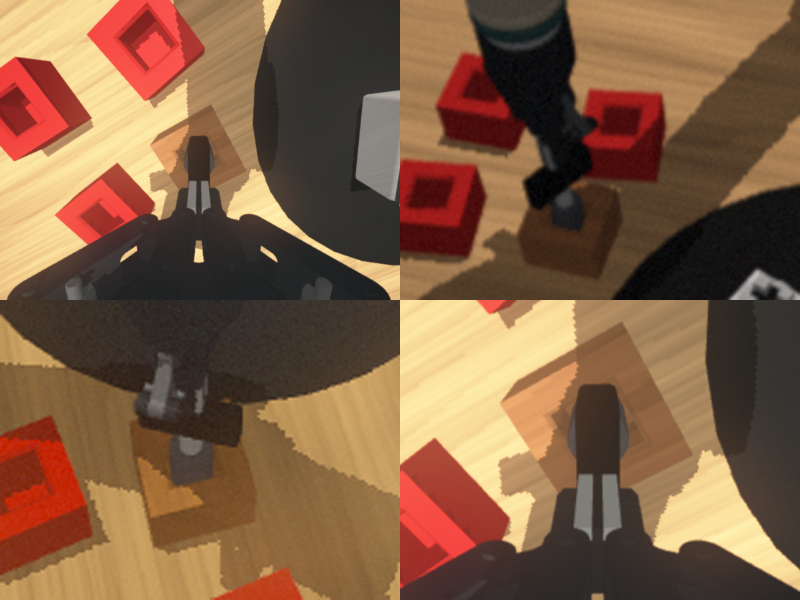

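```bash
python3 - <<'E'
from h import *
w=cam("wrist");s=ctrl.read_state();print(s["eef_pos"],s["width"],s["gripper_force"],s["qpos"].round(3))
C=lambda x,y:(160+(x-400)/1.25,150+(y-300)/1.25)
p=[C(500,400),C(622,323),C(692,447)]
for z in(50,30):
  q=[onz(w,u,z)[:2] for u in p];print(z,[np.linalg.norm(q[i]-q[i+1]) for i in(0,1)])
for z in (122,112,102):
  q=[onz(w,C(*u),z)[:2] for u in((577,387),(618,387))];print(z,q,np.linalg.norm(q[0]-q[1]))
print("grip end expected",[u+35*np.array([np.cos(np.radians(150.5)),np.sin(np.radians(150.5))]) for u in [np.array([463.5,-251.5])]])
# fingers seen from scene: where TCP and a point 40 above should be
for n in("scene","side"):
  a=cam(n);print(n,proj(a,s["eef_pos"]),proj(a,s["eef_pos"]+[0,0,36]))
  u,v=[int(t) for t in proj(a,s["eef_pos"]+[0,0,36])];save(a,f"z_{n}.png",(u-40,v-30,u+40,v+30),5)
i=np.hstack([cv2.imread(f"pics/z_{n}.png") for n in("scene","side")])
cv2.imwrite("pics/x5.png",np.vstack([i,cv2.resize(w["pixels"][200:380,200:440,::-1],(800,600))[:300*2]][:1]))
save(w,"z_w.png",(240,200,400,320),2.5)
i2=cv2.imread("pics/z_w.png");j=np.zeros((600,800,3),np.uint8);j[:300]=i;j[300:,:400]=i2;cv2.imwrite("pics/x5.png",j)
E
```

```text
[ 464.10224822 -251.64841664   85.35667899] 0.1962446616225185 0.0 [ 0.263  0.627  0.272  1.964 -0.288  0.587  1.782]
50 [np.float64(73.56901301305436), np.float64(75.77440317556545)]
30 [np.float64(80.36019403372656), np.float64(82.76916452444136)]
122 [array([ 424.95718367, -238.18638154]), array([ 431.87001133, -226.01865182])] 13.994314303732626
112 [array([ 426.94618033, -239.86721185]), array([ 434.33687379, -226.85835861])] 14.961704864331288
102 [array([ 428.93517698, -241.54804215]), array([ 436.80373625, -227.6980654 ])] 15.929095424929928
grip end expected [array([ 433.03755064, -234.2651754 ])]
scene [214.51126547 183.87237061] [212.10336639 173.9980035 ]
side [295.246872   352.19676493] [294.79875469 341.49812816]
```

View pics/x5.png

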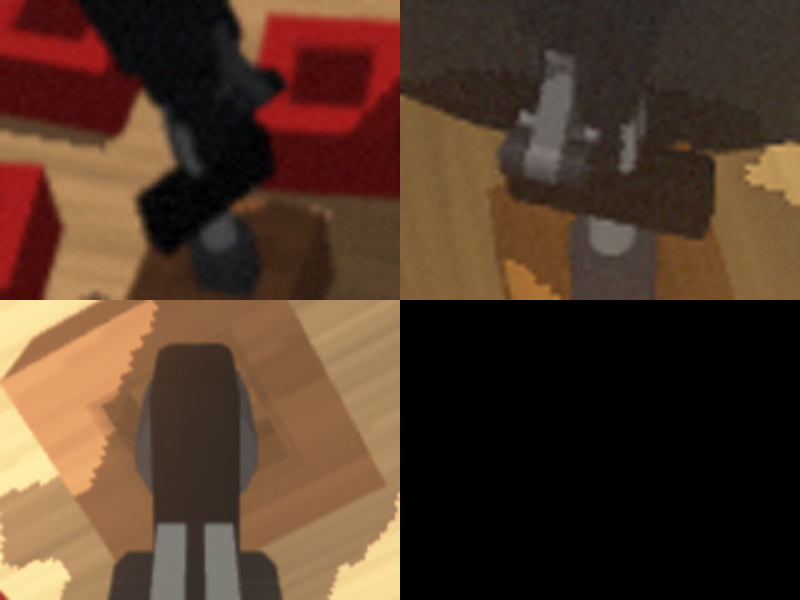

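The picture shows shut fingers ending on top of the bar instead of around it, so the tips may be higher than the stated TCP. I'll check this against the start picture.

```bash
python3 - <<'E'
from h import *
b=cam("side");t=np.array([194.2,619.6,192.2]);y=np.array([.299,.954,0])
for dz in(0,13,40,53):print(dz,[proj(b,t+s*42.7*y+[0,0,dz]).round(1) for s in(-1,0,1)])
i=cv2.imread("pics/side0.png");w=cv2.imread("pics/wrist0.png")
o=np.hstack([cv2.resize(i[0:90,60:180],(400,300),interpolation=cv2.INTER_CUBIC),cv2.resize(w,(400,300))]);cv2.imwrite("pics/x6.png",o)
E
```

```text
0 [array([114.6,  80.4]), array([120. ,  72.6]), array([125.2,  65.2])]
13 [array([113. ,  75.7]), array([118.5,  68. ]), array([123.7,  60.6])]
40 [array([109.6,  65.7]), array([115.3,  58.1]), array([120.7,  50.8])]
53 [array([107.9,  60.7]), array([113.7,  53.2]), array([119.1,  46. ])]
```

View pics/x6.png

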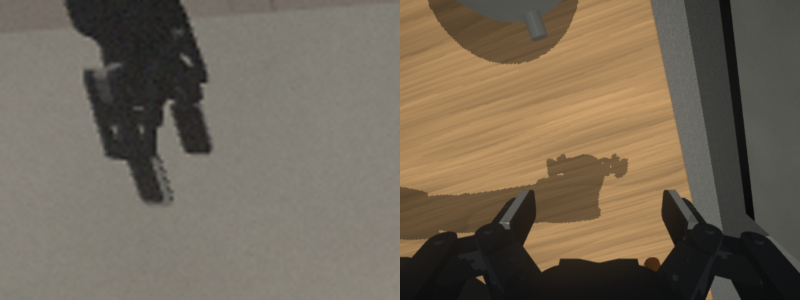

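The picture shows the real finger tips at side0 (106,61) and (121,46). That matches a point 53 mm above the reported TCP when open, not 13 mm, so the real tips sit 40 mm behind it. I'll open, go 40 mm deeper and grip.

```bash
python3 -m handwheel '[[[0,0,0],[0,0,0],0],[[0,0,0],[0,0,0],0],[[0,0,0],[0,0,0],0],[[0,0,0],[0,0,0],0],[[0,0,0],[0,0,0],0]]'
python3 -m handwheel '[[[0,0,0],[0,0,0],0],[[0,0,0],[0,0,0.015],0],[[0,0,0],[0,0,0.015],0],[[0,0,0],[0,0,0.01],0],[[0,0,0],[0,0,0],0]]'
python3 -m handwheel '[[[0,0,0],[0,0,0],1],[[0,0,0],[0,0,0],1],[[0,0,0],[0,0,0],1],[[0,0,0],[0,0,0],1],[[0,0,0],[0,0,0],1]]'
python3 -m handwheel '[[[0,0,0],[0,0,0],1],[[0,0,0],[0,0,0],1],[[0,0,0],[0,0,0],1],[[0,0,0],[0,0,0],1]]'
python3 -c "
from h import *
save(cam('wrist'),'w7.png')"
```

```text
clock: 6.3
eef_pos: [464.1, -251.6, 85.4]
tool_rot: [3.142, -0.0, 2.625]
force: [-0.1, -0.2, 0.4]
width: 60.3
gripper_force: 0.0
clock: 6.72
eef_pos: [462.8, -250.8, 43.6]
tool_rot: [-3.142, -0.004, 2.625]
force: [-0.7, 0.2, 0.4]
width: 85.1
gripper_force: 0.0
clock: 7.13
eef_pos: [464.5, -251.8, 45.9]
tool_rot: [3.141, 0.001, 2.625]
force: [0.6, -0.6, 0.2]
width: 25.5
gripper_force: 0.0
clock: 7.47
eef_pos: [464.4, -251.8, 45.9]
tool_rot: [3.141, 0.001, 2.625]
force: [-0.6, 0.8, 6.1]
width: 15.4
gripper_force: 58.5
```

Gripped at 15.4 mm and 58 N. Now I'll lift.

```bash
python3 -m handwheel '[[[0,0,0],[0,0,-0.02],1],[[0,0,0],[0,0,-0.03],1],[[0,0,0],[0,0,-0.03],1],[[0,0,0],[0,0,-0.03],1],[[0,0,0],[0,0,-0.02],1]]'
python3 -m handwheel '[[[0,0,0],[-0.0004,0.0302,0],1],[[0,0,0],[-0.0004,0.0302,0],1],[[0,0,0],[-0.0004,0.0302,0],1],[[0,0,0],[-0.0004,0.0302,0],1],[[0,0,0],[-0.0004,0.0302,0],1]]'
python3 -m handwheel '[[[0,0,0],[-0.0004,0.0302,0],1],[[0,0,0],[-0.0004,0.0302,0],1],[[0,0,0],[-0.0004,0.0302,0],1],[[0,0,0],[-0.0004,0.0302,0],1],[[0,0,0],[-0.0004,0.0302,0],1]]'
python3 -m handwheel '[[[0,0,-6.65],[0,0,0],1],[[0,0,-6.65],[0,0,0],1],[[0,0,-6.65],[0,0,0],1],[[0,0,-6.65],[0,0,0],1]]'
python3 -m handwheel '[[[0,0,-6.65],[0,0,0],1],[[0,0,-6.65],[0,0,0],1],[[0,0,-6.65],[0,0,0],1],[[0,0,-6.65],[0,0,0],1],[[0,0,0],[0,0,0],1]]'
python3 - <<'E'
from h import *
s=ctrl.read_state();print(s["eef_pos"],s["tool_rot"],s["force"],s["torque"],s["qpos"])
w=cam("wrist");a=cam("scene");b=cam("side")
p=s["eef_pos"]
f=lambda i,u,v,r=20:cv2.resize(i["pixels"][v-3*r//2:v+3*r//2,u-2*r:u+2*r,::-1],(400,300),interpolation=cv2.INTER_CUBIC)
g=lambda i:f(i,*[int(t) for t in proj(i,p-[0,0,15])])
cv2.imwrite("pics/x8.png",np.vstack([np.hstack([g(a),g(b)]),np.hstack([f(w,320,240,60),cv2.resize(w["pixels"][:,:,::-1],(400,300))])]))
for i in(a,b):
  o=np.array([int(t) for t in proj(i,p-[0,0,15])])-[40,30]
  print("tip",(proj(i,p-[0,0,37.9])-o)*5,"screw",(proj(i,[617,8.5,110])-o)*5)
E
```

```text
clock: 7.93
eef_pos: [464.5, -252.0, 177.6]
tool_rot: [-3.142, 0.002, 2.625]
force: [1.2, 0.4, -2.0]
width: 15.6
gripper_force: 58.8
clock: 8.35
eef_pos: [540.5, -119.8, 175.0]
tool_rot: [-3.141, -0.001, 2.625]
force: [0.5, 0.2, -2.2]
width: 15.5
gripper_force: 58.8
clock: 8.77
eef_pos: [616.7, 10.5, 174.6]
tool_rot: [-3.141, -0.001, 2.625]
force: [0.0, -0.2, -0.8]
width: 15.4
gripper_force: 58.8
clock: 9.1
eef_pos: [616.1, 9.2, 174.4]
tool_rot: [-3.141, -0.002, 3.095]
force: [-0.7, 0.1, -2.1]
width: 15.0
gripper_force: 59.0
clock: 9.52
eef_pos: [616.1, 8.8, 174.6]
tool_rot: [3.141, -0.001, -2.727]
force: [-0.6, -0.5, -1.7]
width: 15.4
gripper_force: 59.1
[616.10056234   8.8156998  174.64646067] [ 3.14057979e+00 -1.37847845e-03 -2.72715679e+00] [-0.56411069 -0.46597297 -1.7046481 ] [ 0.02996403 -0.02541023 -0.004682  ] [-0.10787939  0.60015534  0.0781958   1.63706541 -0.05655014  0.90822714
  1.97680786]
tip [203.20038166 183.00827197] screw [202.01979481 217.86669092]
tip [201.47533783 193.54533868] screw [200.72580673 239.23664546]
```

View pics/x8.png

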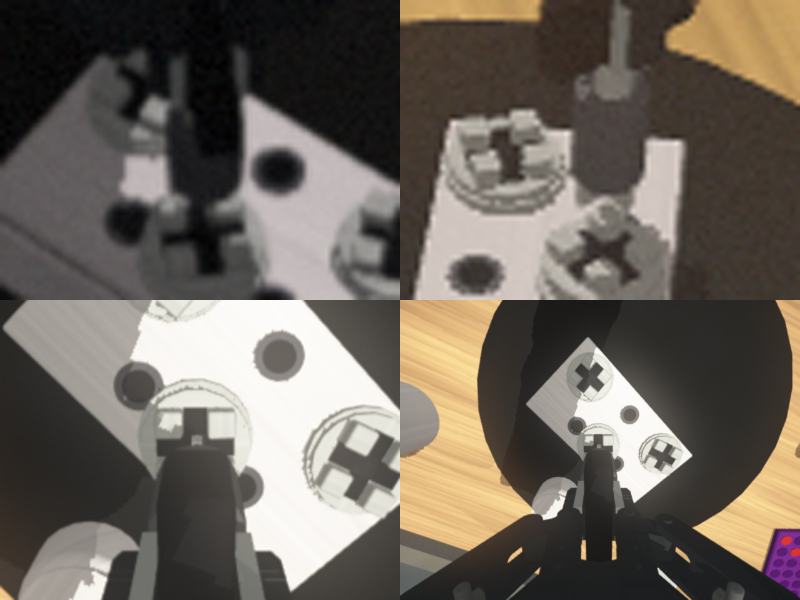

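Key centred over the mid screw, with bar and slots parallel in the wrist view. I'll lower it with feel.

```bash
python3 -m handwheel '[[[0,0,0],[-0.0007,-0.0006,0.012],1],[[0,0,0],[0,0,0.012],1],[[0,0,0],[0,0,0.004],1],[[0,0,0],[0,0,0],1]]'
python3 -m handwheel '[[[0,0,0],[0,0,0.002],1],[[0,0,0],[0,0,0.001],1],[[0,0,0],[0,0,0],1]]'
python3 -m handwheel '[[[0,0,0],[0,0,0.002],1],[[0,0,0],[0,0,0],1]]'
python3 -c "
from h import *
print(ctrl.read_state()['torque'])"
```

```text
clock: 10.0
eef_pos: [616.3, 8.7, 145.4]
tool_rot: [3.14, -0.004, -2.731]
force: [-0.7, -0.6, -2.1]
width: 15.4
gripper_force: 59.1
clock: 10.25
eef_pos: [617.9, 8.7, 144.5]
tool_rot: [-3.141, 0.0, -2.73]
force: [-0.1, -1.0, -1.7]
width: 15.5
gripper_force: 59.1
clock: 10.42
eef_pos: [617.7, 8.7, 142.4]
tool_rot: [-3.142, 0.0, -2.73]
force: [0.2, 0.4, -2.3]
width: 15.4
gripper_force: 59.1
[ 0.00488016 -0.0317929   0.01631776]
```

```bash
python3 -m handwheel '[[[0,0,0],[0,0,0.0015],1],[[0,0,0],[0,0,0],1]]'
python3 -m handwheel '[[[0,0,0],[0,0,0.0015],1],[[0,0,0],[0,0,0],1]]'
python3 -m handwheel '[[[0,0,0],[0,0,0.001],1],[[0,0,0],[0,0,0],1]]'
```

```text
clock: 10.58
eef_pos: [617.6, 8.7, 140.8]
tool_rot: [3.141, -0.0, -2.73]
force: [-0.6, 0.3, -3.0]
width: 15.3
gripper_force: 59.1
clock: 10.75
eef_pos: [617.6, 8.7, 139.2]
tool_rot: [3.141, -0.0, -2.73]
force: [0.1, -0.8, -2.2]
width: 15.4
gripper_force: 59.1
clock: 10.92
eef_pos: [617.6, 8.7, 138.2]
tool_rot: [3.141, -0.0, -2.73]
force: [0.1, 0.2, -1.2]
width: 15.4
gripper_force: 59.1
```

```bash
python3 -m handwheel '[[[0,0,0],[0,0,0.001],1],[[0,0,0],[0,0,0],1]]'|grep -E "eef|force"
python3 -m handwheel '[[[0,0,0],[0,0,0.001],1],[[0,0,0],[0,0,0],1]]'|grep -E "eef|force"
python3 -m handwheel '[[[0,0,0],[0,0,0.001],1],[[0,0,0],[0,0,0],1]]'|grep -E "eef|force"
```

```text
eef_pos: [617.6, 8.7, 137.2]
force: [-0.2, -0.5, -1.8]
gripper_force: 59.1
eef_pos: [617.8, 8.7, 136.4]
force: [-0.9, 0.2, -1.6]
gripper_force: 59.3
eef_pos: [617.9, 8.7, 136.1]
force: [-1.0, 0.8, 3.6]
gripper_force: 59.9
```

The floor was felt at reported z about 136.3, so the screw stands about 7.5 mm proud. I'll back off 1.5 mm and turn clockwise (positive about the tool's z).

```bash
python3 -m handwheel '[[[0,0,0],[0,0,-0.0015],1],[[0,0,6.5],[0,0,0],1],[[0,0,6.5],[0,0,0],1],[[0,0,6],[0,0,0.0003],1],[[0,0,0],[0,0,0],1]]'
python3 -c "
from h import *
print(ctrl.read_state()['torque'])"
python3 -m handwheel '[[[0,0,6],[0,0,0.0004],1],[[0,0,6],[0,0,0.0004],1],[[0,0,0],[0,0,0],1]]'
python3 -c "
from h import *
print(ctrl.read_state()['torque'])"
```

```text
clock: 11.83
eef_pos: [617.4, 8.7, 136.3]
tool_rot: [-3.141, -0.001, -3.063]
force: [-1.0, 0.4, -1.6]
width: 15.4
gripper_force: 59.2
[-0.01403231  0.13866093  0.10548535]
clock: 12.08
eef_pos: [617.4, 8.8, 135.5]
tool_rot: [-3.141, -0.001, 3.013]
force: [-0.2, -0.3, -1.0]
width: 15.4
gripper_force: 59.2
[0.04894843 0.16601982 0.10845468]
```

```bash
python3 -m handwheel '[[[0,0,6],[0,0,0.0004],1],[[0,0,6],[0,0,0.0004],1],[[0,0,6],[0,0,0.0004],1],[[0,0,6],[0,0,0.0004],1],[[0,0,0],[0,0,0],1]]'
python3 -c "
from h import *
print(ctrl.read_state()['torque'])"
python3 -m handwheel '[[[0,0,6],[0,0,0.0004],1],[[0,0,6],[0,0,0.0004],1],[[0,0,6],[0,0,0.0004],1],[[0,0,6],[0,0,0.0004],1],[[0,0,0],[0,0,0],1]]'
python3 -c "
from h import *
print(ctrl.read_state()['torque'])"
```

```text
clock: 12.5
eef_pos: [617.5, 9.0, 133.9]
tool_rot: [-3.141, -0.001, 2.596]
force: [-1.3, -0.0, -1.1]
width: 15.2
gripper_force: 59.2
[0.094704   0.12821884 0.0432378 ]
clock: 12.92
eef_pos: [617.5, 9.1, 132.2]
tool_rot: [-3.141, -0.0, 2.178]
force: [-0.8, 0.6, -1.2]
width: 15.2
gripper_force: 59.2
[0.2323703  0.14406308 0.07090052]
```

```bash
python3 -m handwheel '[[[0,0,6],[0,0,0.0004],1],[[0,0,6],[0,0,0.0004],1],[[0,0,6],[0,0,0.0004],1],[[0,0,6],[0,0,0.0004],1],[[0,0,0],[0,0,0],1]]'
python3 -c "
from h import *
print(ctrl.read_state()['torque'])"
python3 -m handwheel '[[[0,0,6],[0,0,0.0004],1],[[0,0,6],[0,0,0.0004],1],[[0,0,0],[0,0,0],1]]'
python3 -c "
from h import *
print(ctrl.read_state()['torque'])"
```

```text
clock: 13.33
eef_pos: [617.6, 9.1, 130.6]
tool_rot: [-3.141, -0.0, 1.76]
force: [-0.1, 0.6, -2.0]
width: 15.5
gripper_force: 59.1
[ 0.2716082  -0.03186459  0.07015539]
clock: 13.58
eef_pos: [617.7, 9.1, 129.8]
tool_rot: [-3.141, -0.0, 1.551]
force: [-0.1, 1.5, -3.4]
width: 15.3
gripper_force: 59.0
[ 0.31082306 -0.06008781  0.07053748]
```

```bash
python3 -m handwheel '[[[0,0,4],[0,0,0.0002],1],[[0,0,4],[0,0,0.0002],1],[[0,0,0],[0,0,0],1]]' | grep -E "eef|rot|force:"
python3 -c "
from h import *
print(ctrl.read_state()['torque'])"
python3 -m handwheel '[[[0,0,4],[0,0,0.0002],1],[[0,0,4],[0,0,0.0002],1],[[0,0,0],[0,0,0],1]]'| grep -E "eef|rot|force:"
python3 -c "
from h import *
print(ctrl.read_state()['torque'])"
```

```text
eef_pos: [617.6, 9.1, 129.4]
tool_rot: [-3.141, -0.0, 1.413]
force: [0.2, 1.9, -3.6]
gripper_force: 58.9
[ 0.32296283 -0.1346766   0.23966133]
eef_pos: [617.8, 9.3, 129.2]
tool_rot: [-3.141, 0.001, 1.277]
force: [0.4, 1.1, -3.2]
gripper_force: 72.3
[ 0.15822297 -0.10550289  1.65302511]
```

The torque jumped to 1.65 N m, so it's at the hard stop. I'll unload, lift and verify.

```bash
python3 -m handwheel '[[[0,0,-5],[0,0,0],1],[[0,0,-5],[0,0,-0.001],1],[[0,0,0],[0,0,-0.01],1],[[0,0,0],[0,0,-0.02],1],[[0,0,0],[0,0,-0.02],1]]'
python3 -m handwheel '[[[0,0,0],[-0.04,0,-0.01],1],[[0,0,0],[-0.04,0,-0.01],1],[[0,0,0],[0,0,0],1],[[0,0,0],[0,0,0],1]]'
python3 - <<'E'
from h import *
w=cam("wrist");b=cam("side");a=cam("scene");s=ctrl.read_state();print(s["eef_pos"],s["tool_rot"],s["width"])
f=lambda i,x,y,r:cv2.resize(i["pixels"][y:y+3*r,x:x+4*r,::-1],(400,300),interpolation=cv2.INTER_CUBIC)
cv2.imwrite("pics/x9.png",np.vstack([np.hstack([f(a,235,180,36),f(b,255,160,36)]),np.hstack([f(w,160,120,80),cv2.resize(w["pixels"][:,:,::-1],(400,300))])]))
E
```

```text
clock: 14.5
eef_pos: [617.0, 7.8, 181.2]
tool_rot: [-3.14, 0.001, 1.442]
force: [-0.0, -1.4, -0.6]
width: 15.6
gripper_force: 59.1
clock: 14.83
eef_pos: [607.1, -75.8, 202.8]
tool_rot: [3.139, 0.002, 1.435]
force: [-0.7, 0.4, -1.7]
width: 15.6
gripper_force: 59.1
[607.33765989 -69.56735365 200.42329113] [-3.14113405e+00 -1.23480032e-03  1.44286231e+00] 15.069836574264208
```

View pics/x9.png

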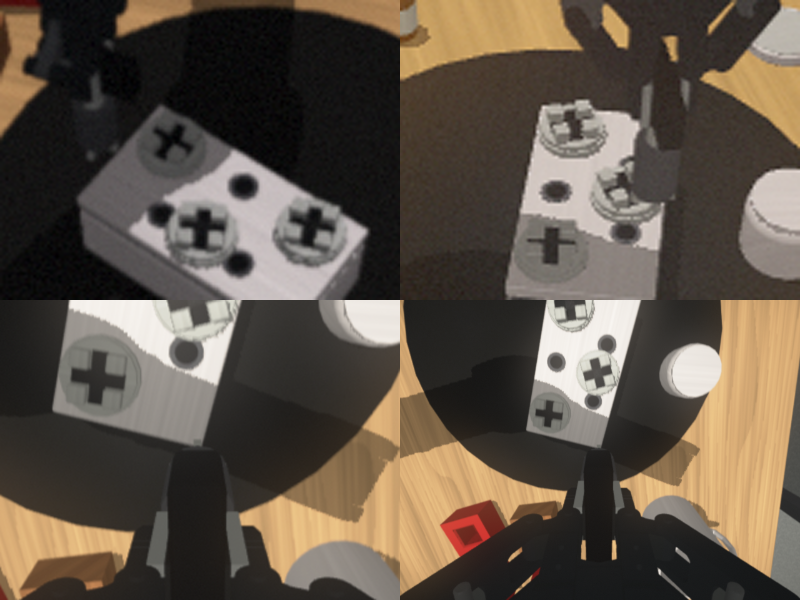

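The mid screw now sits as deep as the others: scene crop (203,228), near (172,145), far (310,230). The key hangs upright and centred in the grip. Next is the return to the stand at the original pose and yaw.

```bash
python3 -m handwheel '[[[0,0,0],[-0.0284,-0.0169,0],1],[[0,0,0],[-0.0284,-0.0169,0],1],[[0,0,0],[-0.0284,-0.0169,0],1],[[0,0,0],[-0.0284,-0.0169,0],1]]'
python3 -m handwheel '[[[0,0,0],[-0.0284,-0.0169,0],1],[[0,0,0],[-0.0284,-0.0169,0],1],[[0,0,0],[-0.0284,-0.0169,0],1]]'
python3 -m handwheel '[[[0,0,-6.8],[0,0,0],1],[[0,0,-6.8],[0,0,0],1],[[0,0,-6.8],[0,0,0],1],[[0,0,-6.8],[0,0,0],1],[[0,0,-6.8],[0,0,0],1]]'>/dev/null
python3 -m handwheel '[[[0,0,-6.8],[0,0,0],1],[[0,0,-6.8],[0,0,0],1],[[0,0,-6.8],[0,0,0],1],[[0,0,-6.8],[0,0,0],1],[[0,0,-6.8],[0,0,0],1]]'>/dev/null
python3 -m handwheel '[[[0,0,0],[0,0,0],1],[[0,0,0],[0,0,0],1],[[0,0,0],[0,0,0],1]]'
python3 - <<'E'
from h import *
s=ctrl.read_state();T=R.from_euler("xyz",s["tool_rot"])
print(s["eef_pos"],np.degrees(s["tool_rot"]),T.inv().apply(np.array([464.4,-251.8,45.9])-s["eef_pos"]))
E
```

```text
clock: 15.32
eef_pos: [525.0, -173.8, 200.0]
tool_rot: [-3.141, -0.0, 1.445]
force: [-0.4, -0.9, -2.0]
width: 15.1
gripper_force: 59.1
clock: 15.57
eef_pos: [464.0, -252.1, 200.2]
tool_rot: [-3.141, -0.001, 1.445]
force: [-0.5, -1.2, -1.3]
width: 15.5
gripper_force: 59.1
clock: 16.65
eef_pos: [464.6, -252.0, 200.3]
tool_rot: [3.142, -0.0, 2.626]
force: [-0.9, -0.2, -1.7]
width: 15.4
gripper_force: 59.2
[ 464.62700462 -252.00328081  200.25222963] [ 1.79996214e+02 -2.39490346e-02  1.50486780e+02] [2.33172415e-01 5.48772332e-02 1.54352345e+02]
```

Well aligned. I'll lower it 154 mm, stepping carefully into the pocket.

```bash
python3 -m handwheel '[[[0,0,0],[0.0002,0,0.03],1],[[0,0,0],[0,0,0.03],1],[[0,0,0],[0,0,0.03],1],[[0,0,0],[0,0,0.01],1],[[0,0,0],[0,0,0],1]]'
python3 -m handwheel '[[[0,0,0],[0,0,0.01],1],[[0,0,0],[0,0,0.01],1],[[0,0,0],[0,0,0],1]]'
python3 -m handwheel '[[[0,0,0],[0,0,0.012],1],[[0,0,0],[0,0,0.012],1],[[0,0,0],[0,0,0.006],1],[[0,0,0],[0,0,0],1]]'
python3 -m handwheel '[[[0,0,0],[0,0,0.003],1],[[0,0,0],[0,0,0],1]]'
```

```text
clock: 17.07
eef_pos: [462.5, -251.2, 98.1]
tool_rot: [-3.141, -0.006, 2.627]
force: [-0.4, 0.3, -1.9]
width: 15.4
gripper_force: 59.0
clock: 17.32
eef_pos: [464.2, -252.2, 79.8]
tool_rot: [3.142, -0.001, 2.628]
force: [0.2, 0.2, -0.9]
width: 15.7
gripper_force: 59.1
clock: 17.65
eef_pos: [463.9, -252.2, 49.9]
tool_rot: [3.141, -0.001, 2.628]
force: [0.3, 0.0, -2.2]
width: 15.2
gripper_force: 59.1
clock: 17.82
eef_pos: [464.6, -252.7, 47.7]
tool_rot: [3.142, 0.001, 2.628]
force: [-0.8, -0.1, -1.9]
width: 14.9
gripper_force: 59.1
```

```bash
python3 -m handwheel '[[[0,0,0],[0,0,0.001],1],[[0,0,0],[0,0,0],1]]' | grep -E "eef|force:"
python3 -m handwheel '[[[0,0,0],[0,0,0.0008],1],[[0,0,0],[0,0,0],1]]'| grep -E "eef|force:"
```

```text
eef_pos: [464.6, -252.6, 46.8]
force: [-1.2, -0.9, -1.6]
gripper_force: 59.1
eef_pos: [464.6, -252.6, 45.9]
force: [-0.6, 0.2, -0.4]
gripper_force: 59.7
```

```bash
python3 -m handwheel '[[[0,0,0],[0,0,0.0005],1],[[0,0,0],[0,0,0],0.7],[[0,0,0],[0,0,0],0.4],[[0,0,0],[0,0,0],0],[[0,0,0],[0,0,0],0]]'
python3 -m handwheel '[[[0,0,0],[0,0,0],0],[[0,0,0],[0,0,0],0],[[0,0,0],[0,0,0],0],[[0,0,0],[0,0,0],0],[[0,0,0],[0,0,0],0]]'
python3 -m handwheel '[[[0,0,0],[0,0,-0.02],0],[[0,0,0],[0,0,-0.03],0],[[0,0,0],[0,0,-0.03],0],[[0,0,0],[0,0,-0.04],0],[[0,0,0],[0,0,-0.04],0]]'
python3 -m handwheel '[[[0,0,0],[0,0,-0.04],0],[[0,0,0],[0,0,0],0],[[0,0,0],[0,0,0],0],[[0,0,0],[0,0,0],0]]'
python3 - <<'E'
from h import *
w=cam("wrist");b=cam("side");a=cam("scene");s=ctrl.read_state()
f=lambda i,x,y,r:cv2.resize(i["pixels"][y:y+3*r,x:x+4*r,::-1],(400,300),interpolation=cv2.INTER_CUBIC)
cv2.imwrite("pics/x10.png",np.vstack([np.hstack([f(a,170,140,32),f(b,240,190,50)]),np.hstack([f(b,235,310,32),f(w,160,60,80)])]))
print("key tip/top px in wrist crop",[((proj(w,[464.4,-252,z])-[160,60])*1.25).round() for z in(66,120)])
E
```

```text
clock: 18.57
eef_pos: [464.2, -252.5, 45.1]
tool_rot: [-3.142, -0.0, 2.628]
force: [0.4, 0.0, -0.2]
width: 61.3
gripper_force: 0.0
clock: 18.98
eef_pos: [464.3, -252.4, 45.1]
tool_rot: [-3.142, -0.0, 2.628]
force: [-0.4, 0.6, -0.0]
width: 85.3
gripper_force: 0.0
clock: 19.4
eef_pos: [463.4, -252.1, 206.3]
tool_rot: [-3.141, -0.002, 2.628]
force: [1.6, -0.4, 0.3]
width: 85.2
gripper_force: 0.0
clock: 19.73
eef_pos: [463.8, -251.9, 244.7]
tool_rot: [3.141, -0.001, 2.629]
force: [-0.3, -0.4, 0.4]
width: 85.5
gripper_force: 0.0
key tip/top px in wrist crop [array([198., 184.]), array([199., 200.])]
```

View pics/x10.png

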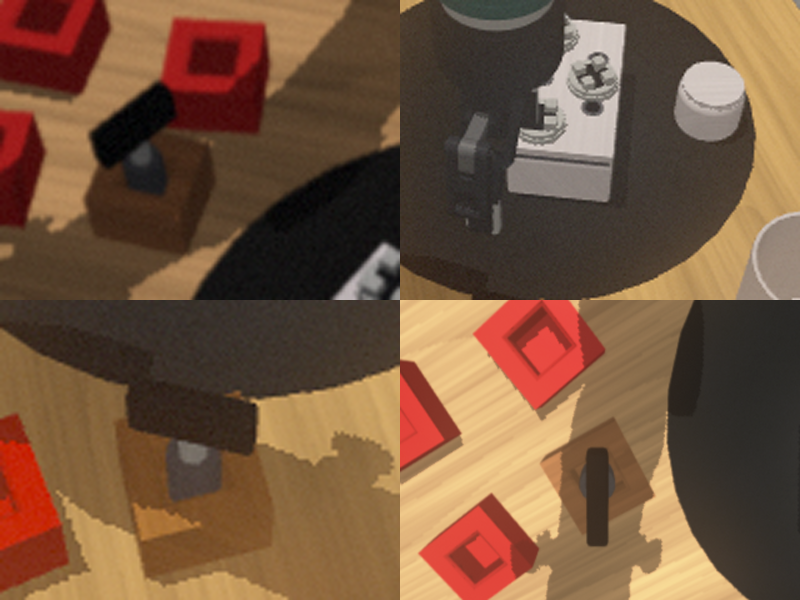

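The key stands upright in the brown stand, as in the first picture: scene crop grip (132,125), wrist crop (597,495). The mid screw is down and the gripper is clear, so I'm handing in.

```bash
python3 -c "
from cell import ctrl
print(ctrl.finish_job())"
```

```text
the job is handed in; nothing more can be done
None
```

I turned the proud screw (the middle one) clockwise to its hard stop and put the key back upright in its wooden stand; the job is handed in, and no verdict came back.

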